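# Feed a cork block through the chute's gravity flap

## Robot

A 7-joint arm with a two-finger parallel gripper is mounted at the origin on a cart in front of the work surface, level with it; the furniture and walls round the work are solid. World frame = base frame: x ahead of the robot, y to its left, z up, the work surface at z = 0. Lengths are in m, angles in rad, forces in N, time in s.
With the tool pointing down it reaches from about 0.425 to 0.875 m from the base axis. Payload 4.7 kg.
Tool frame: the origin (TCP) lies at the very end of the fingers, on their centre line; the grasp point (between the pads) lies 19 mm behind it; z points along the fingers, y is the direction in which the jaws open and shut (so a half turn about z gives the same grasp; the last joint's range is limited). The gripper opens to 87 mm and grips with 3 to 60 N. Pads are 19 mm wide; open, the fingers measure 117 mm over their backs; the gripper's body (75 mm by 190 mm) begins 51 mm behind the grasp point.
Start: joints at [-1.231, 0.321, -0.07, 1.45, 0.023, 1.371, -0.057], TCP at [0.208, 0.616, 0.223] pointing down, gripper open.
Joint ranges: [-2.86, 2.86], [-0.3, 2.09], [-1.38, 1.24], [0.06, 2.45], [-1.56, 4.7], [0.09, 2.05], [-2.69, 2.69]. Speed limits (rad/s): [2.57, 2.57, 3.14, 3.14, 3.14, 3.14, 3.14].

## Interface

Orientations are given as a rotation vector (axis times angle).
In Python, from bench import ctrl, get_image, camera_info gives the robot as it stands.
- The arm moves only by the tool carry_out, never from a script. Its argument "commands" is a list of rows, each an object of numbers: "tx", "ty", "tz": the shift along the tool's x, y, z in m; "rx", "ry", "rz": the turn, a rotation vector about the tool's x, y, z in rad; "jaw": the opening, from 0 (shut) to 1 (fully open). In form: [{"tx": .., "ty": .., "tz": .., "rx": .., "ry": .., "rz": .., "jaw": ..}, ...]. A call has 1 to 12 rows; each row is the pose to reach, as a shift and turn from the pose commanded when the call began, along the tool's axes at that moment; what a row does not reach only later rows make up. A row lasts 1/8 s, in which the tool goes at most 62.5 mm and 10.7 degrees, less where a joint would pass 70% of its speed; a pose out of reach is approached as far as the arm can. A call with a gripper value outside its range is refused whole. The fingers move at their own pace and stop on an object; "grip_force" is the grip in N (left out, the last holds). Time passes only in rows, so rows that repeat a pose let the fingers close. It gives the time, the measured TCP pose, the force and the opening at its end, in the units of the state.
- ctrl.get_state(): the state, without advancing time (a new reading comes with each control period).
- get_image(name): name is "scene" or "side" or "wrist"; returns the picture (384x512x3 uint8, red, green, blue); there is no depth.
- camera_info(name): a dict with "intrinsics" (3x3 intrinsics, pixels), "R" (3x3) and "t" (3): a world point X has camera coordinates R X + t. Camera axes: x right, y down, z forward; pixel columns grow to the right and rows downward; lengths in m; the calibration is good to about 2 mm. A picture is of the moment at which its call begins: read the wrist's pose just before it. camera_info takes no time and is no camera call; for the wrist camera it gives the pose at the moment of the call.
- ctrl.close_job(): hands the job in, once; it reports no verdict.
The state is a dict: "time": time; "joint_positions": joint angles; "qd": joint speeds; "joint_torque": joint torques, N m; "position": TCP position; "tool_rot": TCP orientation; "ft_force": force on the tool from outside, world axes, zero at the start; "torque": the same for the moment, N m; "grip_width": opening from 0.0 (shut) to 1.0 (fully open).
Only numpy, scipy, OpenCV 4.12 (cv2) and the standard library are available. Lean on these libraries where they do the work, as an engineer would, in place of code of your own. Each camera call takes 0.05 s, during which the arm holds its last target.

## Task

With the fingertips, push the cork sanding block along the feed chute, through its gravity flap and on until it sits up against the end stop of the pick-up pocket, then draw the fingers out before the flap swings shut, so that it closes by itself behind the block. Only push it along the deck: do not pick it up or tip it. Leave the thread spool, the round pot and the lump of wax beside the chute where they stand.

Things in the scene. Friction and masses are not known exactly. Their poses are not given: they have to be found in the camera images.
- chute: Feed chute fixed to the bench, open above: plywood deck 6 mm thick, aluminium side walls 4 mm thick and 26 mm high above the deck. Origin at bench level in the middle of the lane at the shut flap; +x is the feed direction (level), +y left of it, z up. The lane is 56 mm wide inside (y = -28 to +28 mm) from x = -102 mm to the flap at x = 0. In front of it the walls flare out to the mouth.
- chute_mouth (a point): Middle of the chute's open mouth on the deck's top, 187 mm before the shut flap; the flared walls stand 128 mm apart inside here and narrow straight to 56 mm at 102 mm before the flap. The deck reaches 5 mm further out and is 144 mm wide here.
- chute_gate (a point): Point on the deck's top (6 mm above the bench) in the middle of the lane, in the plane of the shut flap; axes as the chute's.
- chute_stop (a point): Point on the deck's top in the middle of the lane, at the near face of the end stop, 148 mm past the shut flap. The pick-up pocket between flap and stop is y = -28 to +52 mm wide inside (chute frame); the stop is 26 mm high.
- flap (a joint): Angle of the steel flap, rad: 0 shut across the lane, up to 1.6 as its free edge swings on in the feed direction only. It turns on a leaning pin on the lane's left (y = +46 mm), so its weight (70 g) swings it shut in about 1 s. The block pushed against it opens it with about 1 N. It rests on fingers that still stand behind the block at the stop; it shuts once they are lifted straight up.
- flap_edge (a point): Middle of the flap's free edge, half-way up the leaf, 73 mm from the hinge pin. The leaf is 3 mm thick and stands 3 to 36 mm above the deck when shut; a small tail at its top over the right wall reaches 85 mm from the pin. The free edge rises about 25 mm as the flap opens fully. The leaf is smooth and slides easily on block and fingers.
- cork_block_center (a point): Centre of the cork sanding block, a plain brown block 74 mm long, 37 mm wide and 27 mm high (about 50 g) with a dark thin base. Fingers that press on it drag it up as they lift: ease off first. It lies on the deck between the wings with its length roughly along the lane. Its y axis is along its length, z up.
- spool: Bystander: wooden spool of pale thread standing on the bench beside the chute, 42 mm across, 48 mm high; origin at the centre of its underside.
- pot: Bystander: round lidded pot standing on the bench beside the chute, 69 mm across, 41 mm high; origin at the centre of its underside.
- wax: Bystander: dark lump of thread wax on the bench beside the chute, 36 x 47 mm, 25 mm high; origin at the centre of its underside.
Not all that is in view belongs to the job. Leave any blue look-alike of the part that bears cork_block_center alone.

How it is judged:
On the way, in this order (a step that is already met when the one before it is completed fails the run):
1. the block, pushed into the doorway on the deck, has swung the flap well open (value of joint flap above 0.6 rad and x of cork_block_center in the frame of chute between -0.04 and 0.08 m), for 0.1 s.
2. the block is up against the end stop (x of cork_block_center in the frame of chute above 0.099 m and z of cork_block_center in the frame of chute below 0.026 m), for 0.2 s.
At the end, for the whole second after the job is handed in: The block lies flat and at rest on the deck of the pick-up pocket, its centre no more than 51 mm short of the end stop (37 mm when it touches squarely), and the flap is shut behind it (under 0.06 rad) and still (x of cork_block_center in the frame of chute between 0.097 and 0.136 m and y of cork_block_center in the frame of chute between -0.035 and 0.05 m and z of cork_block_center in the frame of chute between 0.014 and 0.026 m and angle between cork_block's own z axis and vertical below 0.15 rad and linear speed of cork_block below 0.02 m/s and value of joint flap below 0.06 rad and velocity of joint flap below 0.1 rad/s).
It fails at once if the block is lifted more than 12 mm off the deck (z of cork_block_center in the frame of chute above 0.0315 m).
It fails at once if the block is tipped by more than about 25 degrees (angle between cork_block's own z axis and vertical above 0.45 rad).
It fails at once if the fingers are still down in the pocket when the flap has shut (value of joint flap below 0.08 rad and x of the grasp point in the frame of chute between 0.02 and 0.148 m and y of the grasp point in the frame of chute between -0.028 and 0.052 m and z of the grasp point in the frame of chute below 0.036 m).
It fails at once if a bystander is moved by more than 15 mm (distance of any of spool, pot, wax from where it was at the start of the episode above 0.015 m).
It also fails if it takes over 48 s, if anything falls off the work surface, if the arm or the gripper's body presses on something with over 40 N, if the wrist force passes 120 N, or if a joint passes its speed limit or range.

## Working session

There is one attempt and no reset: what is moved stays moved. The work goes in short steps, Python scripts to look and compute and a tool call to move; the robot and the scene stay as the last step left them, time stands still between calls to the robot, and variables do not carry over. Pictures are saved under pics/ and viewed, and the job is handed in when it is done.

Besides the shell and the picture viewer there is one more tool, called after "Emit:" as name(argument=value, ...), one argument or row to a line, values as JSON. carry_out: Moves the arm, as the interface text tells. Its arguments: {"type":"object","properties":{"commands":{"type":"array"},"grip_force":{"type":"number"}},"required":["commands"]}

```bash
mkdir -p pics
python3 - <<'E'
from bench import ctrl,get_image,camera_info
import cv2
s=ctrl.get_state();print({k:s[k] for k in('time','position','tool_rot','grip_width','ft_force')})
for n in('scene','side','wrist'):
    c=camera_info(n);print(n,c)
    cv2.imwrite(f'pics/{n}0.png',cv2.cvtColor(get_image(n),cv2.COLOR_RGB2BGR))
E
```

```text
{'time': 0.0, 'position': array([0.20792912, 0.61526907, 0.22144406]), 'tool_rot': array([-5.09445073e-01, -3.09980773e+00,  2.97427427e-03]), 'grip_width': 1.0010374914327678, 'ft_force': array([ 0.24281102,  0.03393573, -0.70888691])}
scene {'intrinsics': array([[353.00946062,   0.        , 259.43982677],
       [  0.        , 353.00946062, 191.23808937],
       [  0.        ,   0.        ,   1.        ]]), 'R': array([[ 0.83196859, -0.55420364, -0.02620281],
       [-0.27225933, -0.36665299, -0.88962938],
       [ 0.48342851,  0.74727767, -0.45593088]]), 't': array([-0.47660755,  0.18304728,  0.65677239])}
side {'intrinsics': array([[377.55535222,   0.        , 251.23079726],
       [  0.        , 377.55535222, 192.46815636],
       [  0.        ,   0.        ,   1.        ]]), 'R': array([[-0.83793545, -0.54572332, -0.00708776],
       [-0.28239953,  0.44465265, -0.85002031],
       [ 0.46702749, -0.71026057, -0.52670223]]), 't': array([0.44552364, 0.20911455, 0.61719828])}
wrist {'intrinsics': array([[298.232059  ,   0.        , 261.0017966 ],
       [  0.        , 298.232059  , 190.90757938],
       [  0.        ,   0.        ,   1.        ]]), 'R': array([[ 3.19653892e-01,  9.47533981e-01, -8.62571627e-04],
       [ 9.15645143e-01, -3.08661642e-01,  2.57530509e-01],
       [ 2.43752666e-01, -8.31104392e-02, -9.66269783e-01]]), 't': array([-0.64912663, -0.03183818,  0.38912166])}
```

View pics/scene0.png

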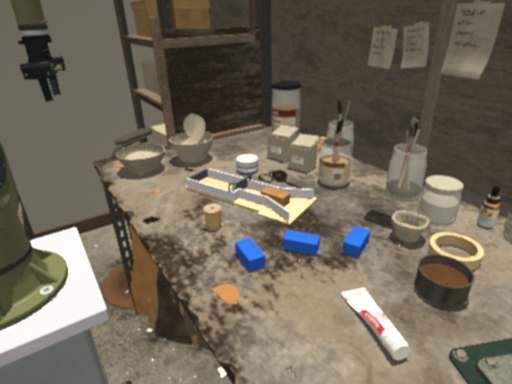

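View pics/side0.png

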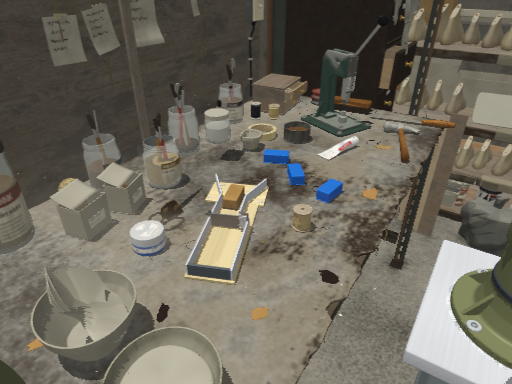

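View pics/wrist0.png

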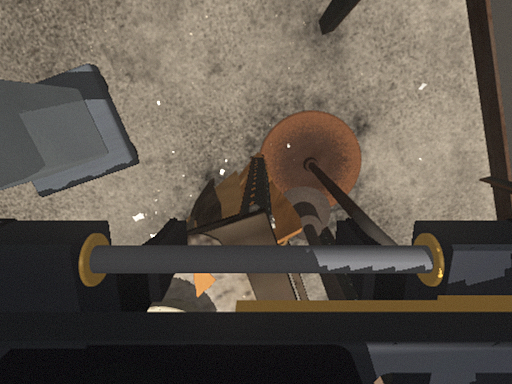

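The scene shows the chute at about (250,195), with one brown block at (275,196) between the wings. The side view shows the same block at (232,196). The three blue blocks (scene (250,254), (302,242), (356,241)) are look-alikes. I'll enlarge both views to confirm.

Run:
```python
import cv2
a=cv2.imread('pics/scene0.png')[150:240,175:325];cv2.imwrite('pics/scene0c.png',cv2.resize(a,None,fx=5,fy=5,interpolation=cv2.INTER_CUBIC))
a=cv2.imread('pics/side0.png')[165:290,180:320];cv2.imwrite('pics/side0c.png',cv2.resize(a,None,fx=4.5,fy=4.5,interpolation=cv2.INTER_CUBIC))
```

```text
(no output)
```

View pics/scene0c.png

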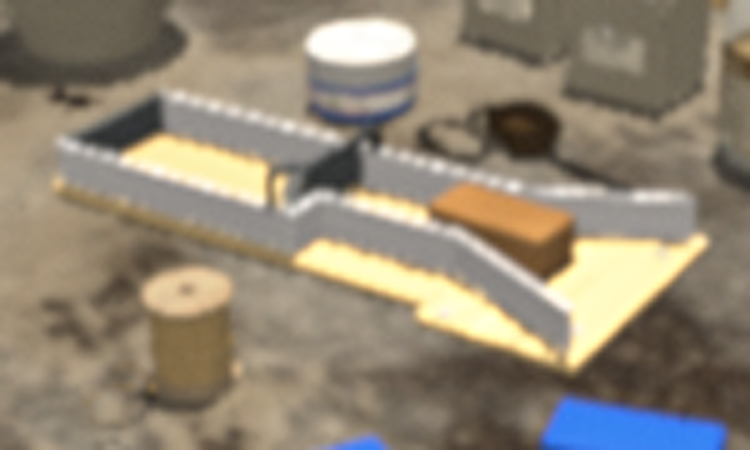

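View pics/side0c.png

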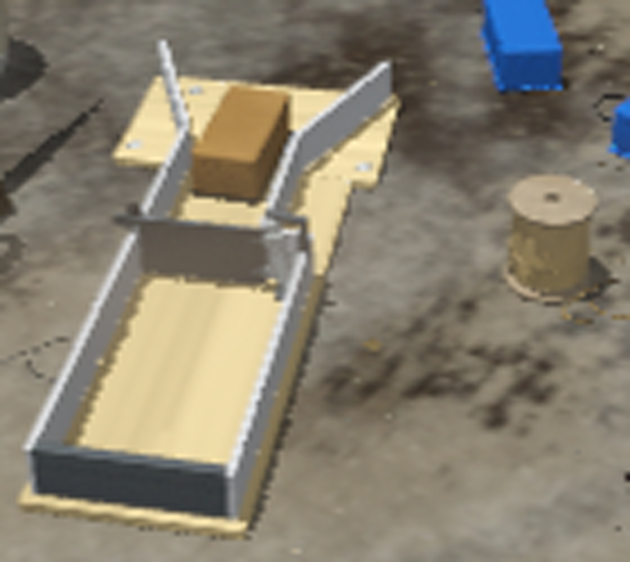

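```bash
cat > h.py <<'E'
import numpy as np,cv2
from bench import ctrl,get_image,camera_info
def ray(ci,px,z):
    K,R,t=ci['intrinsics'],ci['R'],ci['t']
    d=R.T@np.linalg.solve(K,np.array([px[0],px[1],1.])); o=-R.T@t
    return o+d*(z-o[2])/d[2]
def proj(ci,X):
    c=ci['R']@X+ci['t'];p=ci['intrinsics']@c;return p[:2]/p[2]
E
python3 - <<'E'
from h import *
sc,sd=camera_info('scene'),camera_info('side')
S=lambda x,y,z:ray(sc,(175+x/5-.4,150+y/5-.4),z)
D=lambda x,y,z:ray(sd,(180+x/4.5-.4,165+y/4.5-.4),z)
np.set_printoptions(precision=4,suppress=True)
for n,v in dict(
 sMouthR=S(708,238,.006),sMouthL=S(572,372,.006),sStopL=S(57,140,.032),sStopR=S(165,92,.032),sRwingtop=S(694,195,.032),sLwingtop=S(570,312,.032),
 dStopR=D(30,452,.032),dStopL=D(233,472,.032),dMouthL=D(400,98,.006),dMouthR=D(160,77,.006), dLwing=D(390,64,.032),dRwing=D(163,42,.032),
 dStopinR=D(78,450,.006),dStopinL=D(225,465,.006)).items():print(n,v[:2])
for n,v in dict(s1=S(462,184,.033),s2=S(577,212,.033),s3=S(543,243,.033),s4=S(430,206,.033),d1=D(233,86,.033),d2=D(291,95,.033),d3=D(254,165,.033),d4=D(195,152,.033)).items():print(n,v[:2])
E
```

```text
sMouthR [ 0.701  -0.0789]
sMouthL [ 0.5621 -0.1405]
sStopL [0.451  0.1925]
sStopR [0.5314 0.2176]
sRwingtop [ 0.6935 -0.0746]
sLwingtop [ 0.5677 -0.1313]
dStopR [0.5273 0.2232]
dStopL [0.4513 0.1883]
dMouthL [ 0.5662 -0.1346]
dMouthR [ 0.6973 -0.0798]
dLwing [ 0.5681 -0.126 ]
dRwing [ 0.6917 -0.0779]
dStopinR [0.5318 0.1912]
dStopinL [0.4735 0.1647]
s1 [0.6026 0.0068]
s2 [ 0.6315 -0.0551]
s3 [ 0.5972 -0.0715]
s4 [ 0.5746 -0.0044]
d1 [ 0.6274 -0.0574]
d2 [ 0.5951 -0.0665]
d3 [0.572  0.0015]
d4 [0.6048 0.0078]
```

```bash
cat >> h.py <<'E'
np.set_printoptions(precision=4,suppress=True)
E
python3 - <<'E'
from h import *
P=np.array([[-.192,-.072],[-.192,.072],[.154,.056],[.154,-.032],[-.187,-.066],[-.187,.066]]*2)
Q=np.array([[.701,-.0789],[.5621,-.1405],[.451,.1925],[.5314,.2176],[.6935,-.0746],[.5677,-.1313],
[.6973,-.0798],[.5662,-.1346],[.4513,.1883],[.5273,.2232],[.6917,-.0779],[.5681,-.126]])
pc,qc=P.mean(0),Q.mean(0)
U,s,Vt=np.linalg.svd((P-pc).T@(Q-qc));R=(U@Vt).T
t=qc-R@pc
print('yaw',np.arctan2(R[1,0],R[0,0]),'o',t, 'det',np.linalg.det(R));print((Q-(P@R.T+t))*1000)
B=np.array([[.6026,.0068],[.6315,-.0551],[.5972,-.0715],[.5746,-.0044],[.6048,.0078],[.6274,-.0574],[.5951,-.0665],[.572,.0015]])
b=(B-t)@R;print(b,b.mean(0))
for o in b[:4],b[4:]:print(np.linalg.norm(np.diff(o,axis=0),axis=1))
d=b[[0,3,4,7]]-b[[1,2,5,6]];print('block yaw in chute',np.arctan2(d[:,1],d[:,0]))
sc,sd=camera_info('scene'),camera_info('side')
for X in [(-.187,0,.006),(0,0,.006),(.148,0,.006)]:
  w=np.r_[R@X[:2]+t,X[2]];print(X,w,proj(sc,w),proj(sd,w))
E
```

```text
yaw 1.961778044316339 o [0.5592 0.069 ] det 0.9999999999999993
[[ 2.0971  2.1407]
 [-3.6699 -4.5815]
 [ 2.2969  2.4317]
 [ 1.3378 -6.0047]
 [ 2.0497  4.1046]
 [-1.7116 -2.2907]
 [-1.6029  1.2407]
 [ 0.4301  1.3185]
 [ 2.5969 -1.7683]
 [-2.7622 -0.4047]
 [ 0.2497  0.8046]
 [-1.3116  3.0093]]
[[-0.0741 -0.0164]
 [-0.1423 -0.0196]
 [-0.1444  0.0184]
 [-0.0738  0.0137]
 [-0.074  -0.0189]
 [-0.1429 -0.0149]
 [-0.139   0.0184]
 [-0.0673  0.0139]] [-0.1072 -0.0007]
[0.0683 0.038  0.0708]
[0.069  0.0336 0.0718]
block yaw in chute [ 0.0458 -0.0661 -0.0573 -0.0635]
(-0.187, 0, 0.006) [ 0.6304 -0.1039  0.006 ] [301.6201 208.924 ] [241.1975 184.7039]
(0, 0, 0.006) [0.5592 0.069  0.006 ] [241.4216 191.2963] [223.4743 227.5666]
(0.148, 0, 0.006) [0.5028 0.2059 0.006 ] [201.4726 179.5981] [203.8655 274.9896]
```

```bash
cat >> h.py <<'E'
from scipy.spatial.transform import Rotation as Ro
yaw=1.9618;O=np.array([.5592,.069])
C=np.array([[np.cos(yaw),-np.sin(yaw)],[np.sin(yaw),np.cos(yaw)]])
def c2w(x,y,z): return np.r_[C@[x,y]+O,z]
def w2c(p): return np.r_[C.T@(np.array(p)[:2]-O),p[2]]
# target tool: z down, y_tool = -chute y -> x_tool = chute x?  pick: x_tool = s*chute x
def tgtR(s=1,dy=0):
    a=yaw+dy; x=np.array([np.cos(a),np.sin(a),0])*s; z=np.array([0,0,-1.]); return Ro.from_matrix(np.c_[x,np.cross(z,x),z])
def row(x,y,z,s=1,dy=0):
    st=ctrl.get_state();R0=Ro.from_rotvec(st['tool_rot'])
    return np.r_[R0.inv().apply(c2w(x,y,z)-st['position']),(R0.inv()*tgtR(s,dy)).as_rotvec()]
def where():
    st=ctrl.get_state();R=Ro.from_rotvec(st['tool_rot']).as_matrix()
    print(st['time'],'chute',w2c(st['position']),'toolx yaw rel',np.arctan2(*(C.T@R[:2,0])[::-1]),'zdir',R[:,2],'F',st['ft_force'],st['grip_width'],'q',st['joint_positions'])
E
python3 - <<'E'
from h import *
where()
for s in (1,-1):
  print(s,row(-.175,0,.22,s))
E
```

```text
0.15 chute [0.639  0.1165 0.2217] toolx yaw rel 0.8539797103466762 zdir [-0.0004 -0.0014 -1.    ] F [0.2031 0.0899 0.2031] 1.001043974815384 q [-1.2309  0.3217 -0.0701  1.4514  0.0226  1.3708 -0.0569]
1 [-0.6226 -0.5372  0.0025 -0.0013  0.0007  0.854 ]
-1 [-0.6226 -0.5372  0.0025 -0.0009 -0.0016 -2.2876]
```

Emit:
carry_out(
  commands=[
    {"tx":-0.052,"ty":-0.045,"tz":0,"rz":0.07,"jaw":0.1},
    {"tx":-0.104,"ty":-0.09,"tz":0,"rz":0.14,"jaw":0.1},
    {"tx":-0.156,"ty":-0.135,"rz":0.21,"jaw":0.1},
    {"tx":-0.208,"ty":-0.18,"rz":0.28,"jaw":0.1},
    {"tx":-0.26,"ty":-0.225,"rz":0.35,"jaw":0.1},
    {"tx":-0.312,"ty":-0.27,"rz":0.42,"jaw":0.1},
    {"tx":-0.364,"ty":-0.315,"rz":0.5,"jaw":0.1},
    {"tx":-0.416,"ty":-0.36,"rz":0.57,"jaw":0.1},
    {"tx":-0.468,"ty":-0.405,"rz":0.64,"jaw":0.1},
    {"tx":-0.52,"ty":-0.45,"rz":0.71,"jaw":0.1},
    {"tx":-0.572,"ty":-0.495,"rz":0.78,"jaw":0.1},
    {"tx":-0.623,"ty":-0.537,"tz":0.002,"rz":0.854,"jaw":0.1},
  ],
)

```text
invalid input
```

Run:
```python
from h import *
where()
print(row(-.175,0,.08),row(-.175,0,.014))
for n in('scene','side','wrist'):
    a=cv2.cvtColor(get_image(n),cv2.COLOR_RGB2BGR);cv2.imwrite(f'pics/{n}1.png',a)
```

```text
0.15 chute [0.639  0.1165 0.2217] toolx yaw rel 0.8539797103466762 zdir [-0.0004 -0.0014 -1.    ] F [0.2031 0.0899 0.2031] 1.001043974815384 q [-1.2309  0.3217 -0.0701  1.4514  0.0226  1.3708 -0.0569]
[-0.6226 -0.537   0.1425 -0.0013  0.0007  0.854 ] [-0.6226 -0.5369  0.2085 -0.0013  0.0007  0.854 ]
```

View pics/wrist1.png

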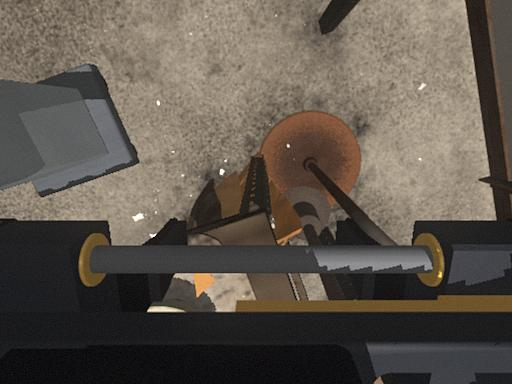

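View pics/scene1.png

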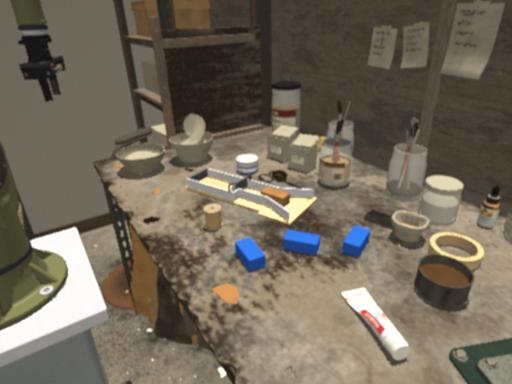

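All seven keys may be required in each row, so I'll give them all.

Emit:
carry_out(
  commands=[
    {"tx":-0.052,"ty":-0.045,"tz":0.0,"rx":0.0,"ry":0.0,"rz":0.07,"jaw":0.1},
    {"tx":-0.104,"ty":-0.09,"tz":0.0,"rx":0.0,"ry":0.0,"rz":0.14,"jaw":0.1},
    {"tx":-0.156,"ty":-0.135,"tz":0.0,"rx":0.0,"ry":0.0,"rz":0.21,"jaw":0.1},
    {"tx":-0.208,"ty":-0.18,"tz":0.0,"rx":0.0,"ry":0.0,"rz":0.28,"jaw":0.1},
    {"tx":-0.26,"ty":-0.225,"tz":0.0,"rx":0.0,"ry":0.0,"rz":0.35,"jaw":0.1},
    {"tx":-0.312,"ty":-0.27,"tz":0.0,"rx":0.0,"ry":0.0,"rz":0.42,"jaw":0.1},
    {"tx":-0.364,"ty":-0.315,"tz":0.0,"rx":0.0,"ry":0.0,"rz":0.5,"jaw":0.1},
    {"tx":-0.416,"ty":-0.36,"tz":0.0,"rx":0.0,"ry":0.0,"rz":0.57,"jaw":0.1},
    {"tx":-0.468,"ty":-0.405,"tz":0.0,"rx":0.0,"ry":0.0,"rz":0.64,"jaw":0.1},
    {"tx":-0.52,"ty":-0.45,"tz":0.0,"rx":0.0,"ry":0.0,"rz":0.71,"jaw":0.1},
    {"tx":-0.572,"ty":-0.495,"tz":0.0,"rx":0.0,"ry":0.0,"rz":0.78,"jaw":0.1},
    {"tx":-0.623,"ty":-0.537,"tz":0.002,"rx":0.0,"ry":0.0,"rz":0.854,"jaw":0.1},
  ],
)

```text
time: 1.8
position: [0.5899, -0.0318, 0.2221]
tool_rot: [1.75, 2.609, 0.002]
ft_force: [1.4, 1.1, 0.0]
grip_width: 0.098
```

Run:
```python
from h import *
where()
print(row(-.175,0,.08),row(-.175,0,.014))
for n in('scene','side','wrist'):
    a=cv2.cvtColor(get_image(n),cv2.COLOR_RGB2BGR);cv2.imwrite(f'pics/{n}1.png',a)
```

```text
1.8 chute [-0.1049  0.0101  0.2221] toolx yaw rel -0.0018185794636565481 zdir [ 0.0012  0.0006 -1.    ] F [1.4022 1.103  0.0011] 0.09839426158397534 q [-0.483   0.21    0.572   1.6259 -0.1169  1.3387  0.495 ]
[-0.0701  0.01    0.1421  0.0014 -0.0001 -0.0018] [-0.0701  0.0099  0.2081  0.0014 -0.0001 -0.0018]
```

View pics/wrist1.png

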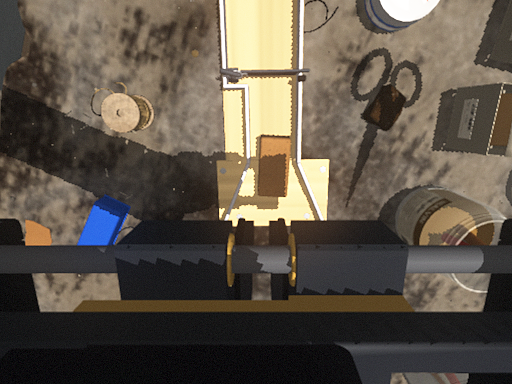

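View pics/side1.png

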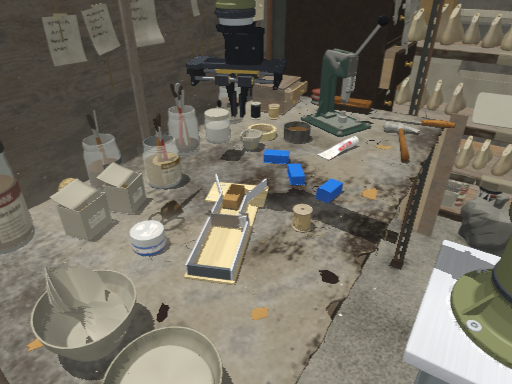

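Run:
```python
from h import *
where();ci=camera_info('wrist')
a=cv2.cvtColor(get_image('wrist'),cv2.COLOR_RGB2BGR)
for (x,y,z) in [(-.102,.028,.032),(-.102,-.028,.032),(-.187,.064,.032),(-.187,-.064,.032),(-.01,-.028,.032),(-.192,.072,.006),(-.192,-.072,.006),(.148,-.028,.032)]:
    print((x,y,z),proj(ci,c2w(x,y,z)))
c=a[0:240,180:360];cv2.imwrite('pics/wrist2c.png',cv2.resize(c,None,fx=2.5*1.6/1.6,fy=2.5,interpolation=cv2.INTER_CUBIC))
where()
```

```text
1.95 chute [-0.1076  0.0117  0.2213] toolx yaw rel -0.007244168735993806 zdir [-0.0003 -0.0025 -1.    ] F [-0.558   0.2093 -0.1867] 0.10036571420237635 q [-0.4814  0.2111  0.5743  1.6266 -0.1146  1.3385  0.4929]
(-0.102, 0.028, 0.032) [247.2092 166.9032]
(-0.102, -0.028, 0.032) [294.1346 166.5942]
(-0.187, 0.064, 0.032) [220.0804 233.2391]
(-0.187, -0.064, 0.032) [321.0882 232.6324]
(-0.01, -0.028, 0.032) [295.9489  85.0342]
(-0.192, 0.072, 0.006) [216.898  229.1048]
(-0.192, -0.072, 0.006) [323.1102 228.463 ]
(0.148, -0.028, 0.032) [299.7582 -86.207 ]
2.0 chute [-0.1044  0.0109  0.2213] toolx yaw rel -0.0028538408163937337 zdir [-0.0008 -0.0004 -1.    ] F [ 0.3727  0.4045 -1.1418] 0.10133244327293438 q [-0.4834  0.2098  0.5713  1.6277 -0.1155  1.3389  0.4927]
```

View pics/wrist2c.png

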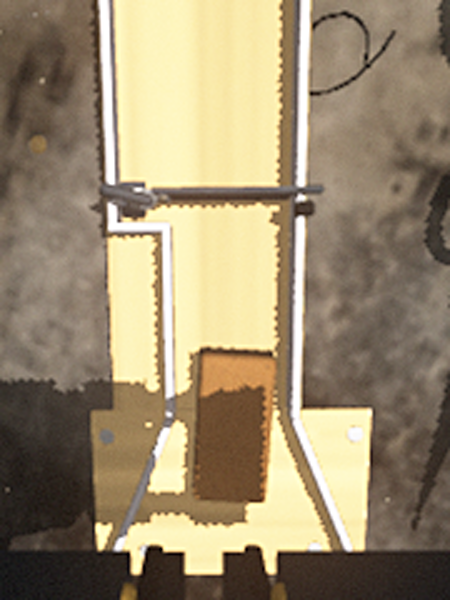

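The wrist view shows the block at about (273,166), just to the right of the lane's middle and yawed about -0.06. The lane corners at (249.6,165) and (295,165) sit about 2 mm to the right of my frame, so I'll shift the chute frame to match and go down behind the block.

```bash
sed -i 's/^C=np.array.*/&\nO=O+C@[.001,-.002]/' h.py
python3 - <<'E'
from h import *
where()
print(row(-.178,0,.08),row(-.178,0,.014))
E
```

```text
2.0 chute [-0.1054  0.0129  0.2213] toolx yaw rel -0.0028538408163937337 zdir [-0.0008 -0.0004 -1.    ] F [ 0.3727  0.4045 -1.1418] 0.10133244327293438 q [-0.4834  0.2098  0.5713  1.6277 -0.1155  1.3389  0.4927]
[-0.0725  0.0132  0.1413 -0.0009  0.0001 -0.0029] [-0.0725  0.0133  0.2073 -0.0009  0.0001 -0.0029]
```

Emit:
carry_out(
  commands=[
    {"tx":-0.036,"ty":0.006,"tz":0.0,"rx":0.0,"ry":0.0,"rz":0.0,"jaw":0.1},
    {"tx":-0.072,"ty":0.013,"tz":0.0,"rx":0.0,"ry":0.0,"rz":0.0,"jaw":0.1},
    {"tx":-0.072,"ty":0.013,"tz":0.03,"rx":0.0,"ry":0.0,"rz":0.0,"jaw":0.1},
    {"tx":-0.072,"ty":0.013,"tz":0.07,"rx":0.0,"ry":0.0,"rz":0.0,"jaw":0.1},
    {"tx":-0.072,"ty":0.013,"tz":0.11,"rx":0.0,"ry":0.0,"rz":0.0,"jaw":0.1},
    {"tx":-0.072,"ty":0.013,"tz":0.14,"rx":0.0,"ry":0.0,"rz":0.0,"jaw":0.1},
    {"tx":-0.072,"ty":0.013,"tz":0.14,"rx":0.0,"ry":0.0,"rz":0.0,"jaw":0.1},
    {"tx":-0.072,"ty":0.013,"tz":0.14,"rx":0.0,"ry":0.0,"rz":0.0,"jaw":0.1},
  ],
)

```text
time: 3.0
position: [0.6293, -0.0907, 0.0831]
tool_rot: [1.745, 2.611, 0.003]
ft_force: [0.1, 0.4, 0.2]
grip_width: 0.099
```

Run:
```python
from h import *
where()
a=cv2.cvtColor(get_image('wrist'),cv2.COLOR_RGB2BGR);cv2.imwrite('pics/wrist3.png',a)
ci=camera_info('wrist')
for (x,y,z) in [(-.102,.028,.032),(-.102,-.028,.032),(-.187,.064,.032),(-.187,-.064,.032)]:
    print((x,y,z),proj(ci,c2w(x,y,z)))
where();print(row(-.178,0,.014))
```

```text
3.0 chute [-0.1753 -0.0019  0.0831] toolx yaw rel 0.0017940222277089172 zdir [ 0.0019  0.0007 -1.    ] F [0.1012 0.3935 0.1896] 0.09928347480970653 q [-0.3476  0.4305  0.5682  1.6688 -0.2539  1.1147  0.6843]
(-0.102, 0.028, 0.032) [216.8497 105.1579]
(-0.102, -0.028, 0.032) [298.187 105.305]
(-0.187, 0.064, 0.032) [173.6009 221.2453]
(-0.187, -0.064, 0.032) [341.5998 221.3149]
3.05 chute [-0.1759 -0.0021  0.0836] toolx yaw rel 0.0012645683175730059 zdir [ 0.003   0.0005 -1.    ] F [-0.4025  0.1288  0.9119] 0.09976661131327642 q [-0.3474  0.4301  0.5687  1.6683 -0.2539  1.1145  0.6844]
[-0.0021 -0.0023  0.0696  0.0029  0.0007  0.0013]
```

View pics/wrist3.png

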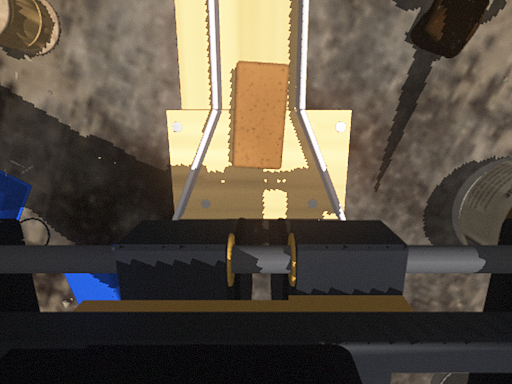

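Emit:
carry_out(
  commands=[
    {"tx":-0.002,"ty":-0.003,"tz":0.03,"rx":0.0,"ry":0.0,"rz":0.0,"jaw":0.1},
    {"tx":-0.002,"ty":-0.003,"tz":0.055,"rx":0.0,"ry":0.0,"rz":0.0,"jaw":0.1},
    {"tx":-0.002,"ty":-0.003,"tz":0.069,"rx":0.0,"ry":0.0,"rz":0.0,"jaw":0.1},
    {"tx":-0.002,"ty":-0.003,"tz":0.069,"rx":0.0,"ry":0.0,"rz":0.0,"jaw":0.1},
    {"tx":0.01,"ty":-0.003,"tz":0.069,"rx":0.0,"ry":0.0,"rz":0.0,"jaw":0.1},
    {"tx":0.02,"ty":-0.003,"tz":0.069,"rx":0.0,"ry":0.0,"rz":0.0,"jaw":0.1},
    {"tx":0.03,"ty":-0.003,"tz":0.069,"rx":0.0,"ry":0.0,"rz":0.0,"jaw":0.1},
    {"tx":0.04,"ty":-0.003,"tz":0.069,"rx":0.0,"ry":0.0,"rz":0.0,"jaw":0.1},
    {"tx":0.05,"ty":-0.003,"tz":0.069,"rx":0.0,"ry":0.0,"rz":0.0,"jaw":0.1},
  ],
)

```text
time: 4.18
position: [0.6064, -0.0461, 0.0128]
tool_rot: [1.747, 2.611, 0.0]
ft_force: [0.2, -1.2, 1.3]
grip_width: 0.103
```

Run:
```python
from h import *
where()
a=cv2.cvtColor(get_image('wrist'),cv2.COLOR_RGB2BGR);cv2.imwrite('pics/wrist4.png',a)
b=cv2.cvtColor(get_image('side'),cv2.COLOR_RGB2BGR)[150:290,170:320];cv2.imwrite('pics/side4.png',cv2.resize(b,None,fx=4,fy=4,interpolation=cv2.INTER_CUBIC))
where()
```

```text
4.175 chute [-0.1254  0.0022  0.0128] toolx yaw rel 0.00021301345115734877 zdir [ 0.0004  0.     -1.    ] F [ 0.229  -1.1637  1.2723] 0.10347990796810305 q [-0.406   0.4589  0.5382  1.7882 -0.2789  0.9703  0.637 ]
4.275 chute [-0.124   0.0021  0.0125] toolx yaw rel 0.001981410212303773 zdir [-0.0007  0.0012 -1.    ] F [-0.6452  0.023   0.2769] 0.09901571348140818 q [-0.4065  0.4591  0.537   1.7885 -0.2797  0.9708  0.6377]
```

View pics/wrist4.png

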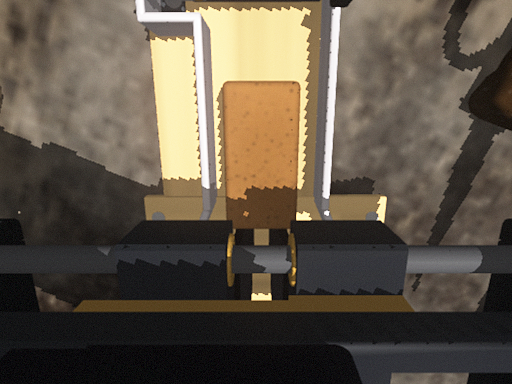

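View pics/side4.png

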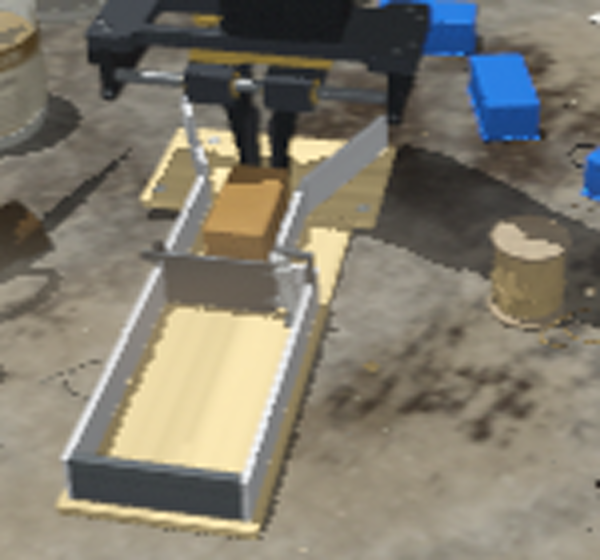

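Emit:
carry_out(
  commands=[
    {"tx":0.01,"ty":0.0,"tz":0.0,"rx":0.0,"ry":0.0,"rz":0.0,"jaw":0.1},
    {"tx":0.02,"ty":0.0,"tz":0.0,"rx":0.0,"ry":0.0,"rz":0.0,"jaw":0.1},
    {"tx":0.03,"ty":0.0,"tz":0.0,"rx":0.0,"ry":0.0,"rz":0.0,"jaw":0.1},
    {"tx":0.04,"ty":0.0,"tz":0.0,"rx":0.0,"ry":0.0,"rz":0.0,"jaw":0.1},
    {"tx":0.05,"ty":0.0,"tz":0.0,"rx":0.0,"ry":0.0,"rz":0.0,"jaw":0.1},
    {"tx":0.06,"ty":0.0,"tz":0.0,"rx":0.0,"ry":0.0,"rz":0.0,"jaw":0.1},
    {"tx":0.07,"ty":0.0,"tz":0.0,"rx":0.0,"ry":0.0,"rz":0.0,"jaw":0.1},
    {"tx":0.08,"ty":0.0,"tz":0.0,"rx":0.0,"ry":0.0,"rz":0.0,"jaw":0.1},
    {"tx":0.09,"ty":0.0,"tz":0.0,"rx":0.0,"ry":0.0,"rz":0.0,"jaw":0.1},
    {"tx":0.1,"ty":0.0,"tz":0.0,"rx":0.0,"ry":0.0,"rz":0.0,"jaw":0.1},
  ],
)

```text
time: 5.52
position: [0.5681, 0.0464, 0.0126]
tool_rot: [-1.747, -2.611, -0.0]
ft_force: [-0.6, -0.5, 0.2]
grip_width: 0.1
```

Run:
```python
from h import *
where()
a=cv2.cvtColor(get_image('wrist'),cv2.COLOR_RGB2BGR);cv2.imwrite('pics/wrist5.png',a)
b=cv2.cvtColor(get_image('side'),cv2.COLOR_RGB2BGR)[150:290,170:320];cv2.imwrite('pics/side5.png',cv2.resize(b,None,fx=4,fy=4,interpolation=cv2.INTER_CUBIC))
where()
```

```text
5.525 chute [-0.0253  0.0024  0.0126] toolx yaw rel 5.864817502662438e-05 zdir [-0.      0.0002 -1.    ] F [-0.5575 -0.4713  0.1613] 0.09991209605271618 q [-0.5724  0.3817  0.5228  1.8841 -0.2333  0.936   0.4498]
5.625 chute [-0.0242  0.0022  0.0125] toolx yaw rel 0.002005817303107034 zdir [-0.0006  0.001  -1.    ] F [ 0.2273 -0.0181  0.1525] 0.10360614054428238 q [-0.5729  0.3817  0.5217  1.8842 -0.2338  0.9363  0.4506]
```

View pics/wrist5.png

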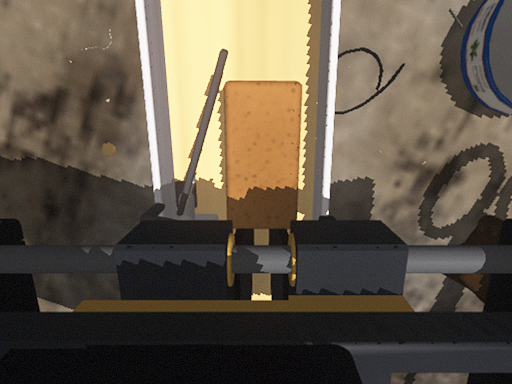

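View pics/side5.png

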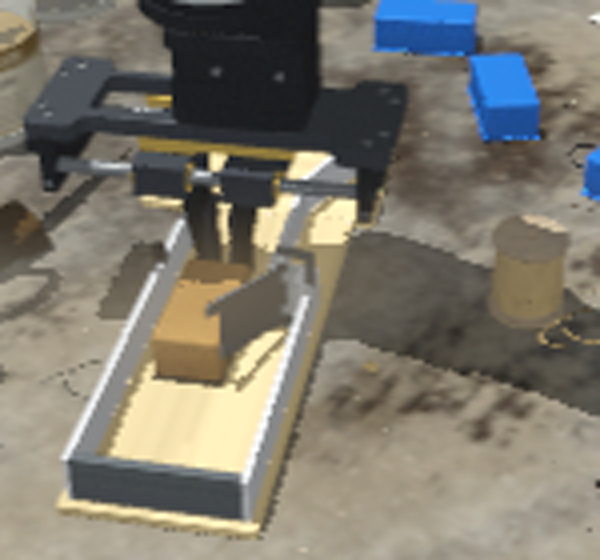

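Emit:
carry_out(
  commands=[
    {"tx":0.01,"ty":0.0,"tz":0.0,"rx":0.0,"ry":0.0,"rz":0.0,"jaw":0.1},
    {"tx":0.02,"ty":0.0,"tz":0.0,"rx":0.0,"ry":0.0,"rz":0.0,"jaw":0.1},
    {"tx":0.03,"ty":0.0,"tz":0.0,"rx":0.0,"ry":0.0,"rz":0.0,"jaw":0.1},
    {"tx":0.04,"ty":0.0,"tz":0.0,"rx":0.0,"ry":0.0,"rz":0.0,"jaw":0.1},
    {"tx":0.05,"ty":0.0,"tz":0.0,"rx":0.0,"ry":0.0,"rz":0.0,"jaw":0.1},
    {"tx":0.06,"ty":0.0,"tz":0.0,"rx":0.0,"ry":0.0,"rz":0.0,"jaw":0.1},
    {"tx":0.07,"ty":0.0,"tz":0.0,"rx":0.0,"ry":0.0,"rz":0.0,"jaw":0.1},
    {"tx":0.077,"ty":0.0,"tz":0.0,"rx":0.0,"ry":0.0,"rz":0.0,"jaw":0.1},
    {"tx":0.08,"ty":0.0,"tz":0.0,"rx":0.0,"ry":0.0,"rz":0.0,"jaw":0.1},
    {"tx":0.08,"ty":0.0,"tz":0.0,"rx":0.0,"ry":0.0,"rz":0.0,"jaw":0.1},
  ],
)

```text
time: 6.88
position: [0.5378, 0.1199, 0.0126]
tool_rot: [-1.747, -2.611, -0.0]
ft_force: [0.2, 0.4, -0.4]
grip_width: 0.102
```

Run:
```python
from h import *
where()
a=cv2.cvtColor(get_image('wrist'),cv2.COLOR_RGB2BGR);cv2.imwrite('pics/wrist6.png',a)
b=cv2.cvtColor(get_image('side'),cv2.COLOR_RGB2BGR)[150:290,170:320];cv2.imwrite('pics/side6.png',cv2.resize(b,None,fx=4,fy=4,interpolation=cv2.INTER_CUBIC))
where()
```

```text
6.875 chute [0.0542 0.0024 0.0126] toolx yaw rel 0.00029827776196235167 zdir [-0.0002  0.0002 -1.    ] F [ 0.2095  0.365  -0.409 ] 0.1015839942119956 q [-0.7004  0.3403  0.499   1.9302 -0.2025  0.9201  0.2892]
6.975 chute [0.0537 0.0024 0.0126] toolx yaw rel -0.00035115691668684154 zdir [-0.  0. -1.] F [0.1321 0.1745 0.0194] 0.10216227493218434 q [-0.6999  0.3404  0.4993  1.9301 -0.2024  0.92    0.2893]
```

View pics/wrist6.png

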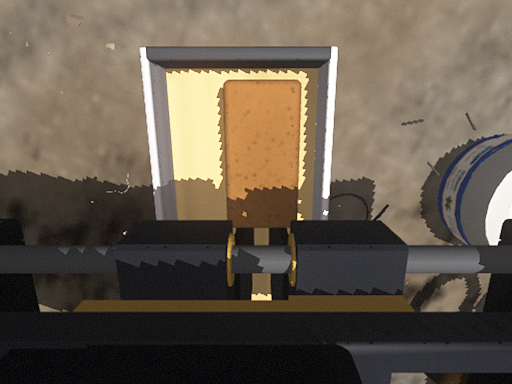

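View pics/side6.png

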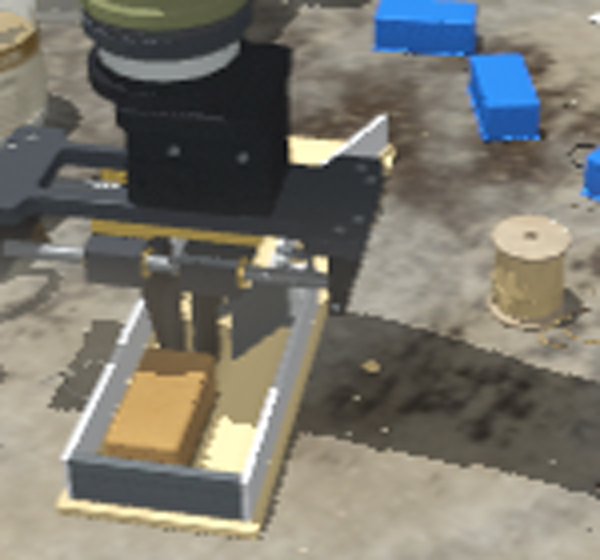

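Emit:
carry_out(
  commands=[
    {"tx":0.003,"ty":0.0,"tz":0.0,"rx":0.0,"ry":0.0,"rz":0.0,"jaw":0.1},
    {"tx":0.006,"ty":0.0,"tz":0.0,"rx":0.0,"ry":0.0,"rz":0.0,"jaw":0.1},
    {"tx":0.009,"ty":0.0,"tz":0.0,"rx":0.0,"ry":0.0,"rz":0.0,"jaw":0.1},
    {"tx":0.009,"ty":0.0,"tz":0.0,"rx":0.0,"ry":0.0,"rz":0.0,"jaw":0.1},
  ],
)

```text
time: 7.48
position: [0.535, 0.127, 0.0127]
tool_rot: [1.747, 2.609, -0.001]
ft_force: [1.9, -3.4, -0.1]
grip_width: 0.101
```

Run:
```python
from h import *
where()
a=cv2.cvtColor(get_image('wrist'),cv2.COLOR_RGB2BGR)[30:240,120:350];cv2.imwrite('pics/wrist7.png',cv2.resize(a,None,fx=2.5,fy=2.5))
```

```text
7.475 chute [0.0618 0.0022 0.0127] toolx yaw rel -0.00039067989510660565 zdir [ 0.001  -0.0011 -1.    ] F [ 1.891  -3.4471 -0.1087] 0.10123460635404695 q [-0.714   0.3369  0.4968  1.9335 -0.198   0.9181  0.2707]
```

View pics/wrist7.png

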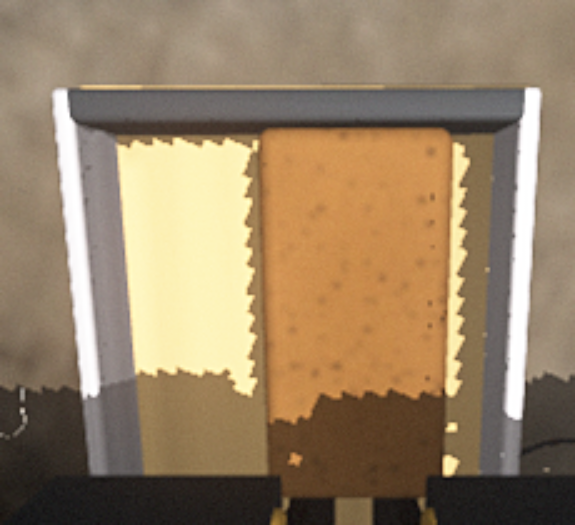

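The block touches the stop: its front edge lines up with the stop in the wrist view, and the contact force rose to about 4 N. Next I ease off 5 mm and lift straight up.

Emit:
carry_out(
  commands=[
    {"tx":-0.003,"ty":0.0,"tz":0.0,"rx":0.0,"ry":0.0,"rz":0.0,"jaw":0.1},
    {"tx":-0.005,"ty":0.0,"tz":0.0,"rx":0.0,"ry":0.0,"rz":0.0,"jaw":0.1},
    {"tx":-0.005,"ty":0.0,"tz":0.0,"rx":0.0,"ry":0.0,"rz":0.0,"jaw":0.1},
    {"tx":-0.005,"ty":0.0,"tz":-0.045,"rx":0.0,"ry":0.0,"rz":0.0,"jaw":0.1},
    {"tx":-0.005,"ty":0.0,"tz":-0.1,"rx":0.0,"ry":0.0,"rz":0.0,"jaw":0.1},
    {"tx":-0.005,"ty":0.0,"tz":-0.15,"rx":0.0,"ry":0.0,"rz":0.0,"jaw":0.1},
    {"tx":-0.005,"ty":0.0,"tz":-0.19,"rx":0.0,"ry":0.0,"rz":0.0,"jaw":0.1},
    {"tx":-0.005,"ty":0.0,"tz":-0.2,"rx":0.0,"ry":0.0,"rz":0.0,"jaw":0.1},
    {"tx":-0.005,"ty":0.0,"tz":-0.2,"rx":0.0,"ry":0.0,"rz":0.0,"jaw":0.1},
    {"tx":-0.005,"ty":0.0,"tz":-0.2,"rx":0.0,"ry":0.0,"rz":0.0,"jaw":0.1},
    {"tx":-0.005,"ty":0.0,"tz":-0.2,"rx":0.0,"ry":0.0,"rz":0.0,"jaw":0.1},
    {"tx":-0.005,"ty":0.0,"tz":-0.2,"rx":0.0,"ry":0.0,"rz":0.0,"jaw":0.1},
  ],
)

```text
time: 9.02
position: [0.536, 0.1232, 0.2117]
tool_rot: [-1.747, -2.61, 0.002]
ft_force: [-0.4, -0.1, -0.3]
grip_width: 0.098
```

Emit:
carry_out(
  commands=[
    {"tx":-0.03,"ty":0.0,"tz":0.0,"rx":0.0,"ry":0.0,"rz":0.0,"jaw":0.1},
    {"tx":-0.06,"ty":0.0,"tz":0.0,"rx":0.0,"ry":0.0,"rz":0.0,"jaw":0.1},
    {"tx":-0.09,"ty":0.0,"tz":0.0,"rx":0.0,"ry":0.0,"rz":0.0,"jaw":0.1},
    {"tx":-0.1,"ty":0.0,"tz":0.0,"rx":0.0,"ry":0.0,"rz":0.0,"jaw":0.1},
    {"tx":-0.1,"ty":0.0,"tz":0.0,"rx":0.0,"ry":0.0,"rz":0.0,"jaw":0.1},
    {"tx":-0.1,"ty":0.0,"tz":0.0,"rx":0.0,"ry":0.0,"rz":0.0,"jaw":0.1},
  ],
)

```text
time: 9.78
position: [0.5742, 0.0326, 0.2124]
tool_rot: [-1.744, -2.612, -0.001]
ft_force: [-0.5, 0.2, -0.1]
grip_width: 0.104
```

Run:
```python
from h import *
where()
a=cv2.cvtColor(get_image('wrist'),cv2.COLOR_RGB2BGR);cv2.imwrite('pics/wrist8.png',a)
b=cv2.cvtColor(get_image('side'),cv2.COLOR_RGB2BGR)[150:290,170:320];cv2.imwrite('pics/side8.png',cv2.resize(b,None,fx=4,fy=4,interpolation=cv2.INTER_CUBIC))
b=cv2.cvtColor(get_image('scene'),cv2.COLOR_RGB2BGR)[130:240,170:325];cv2.imwrite('pics/scene8.png',cv2.resize(b,None,fx=4,fy=4,interpolation=cv2.INTER_CUBIC))
```

```text
9.775 chute [-0.0403  0.002   0.2124] toolx yaw rel 0.0021066376477858945 zdir [-0.0005  0.0008 -1.    ] F [-0.4673  0.2169 -0.1161] 0.10402591823304805 q [-0.6429  0.1831  0.614   1.6771 -0.1095  1.3162  0.384 ]
```

View pics/wrist8.png

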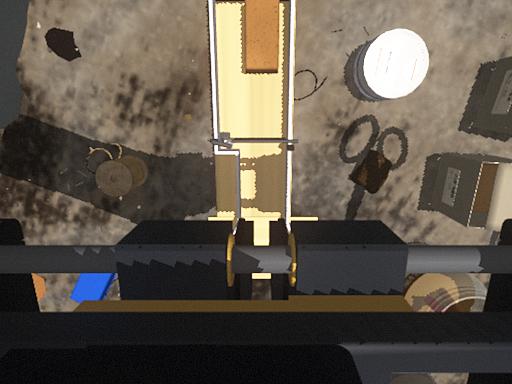

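View pics/side8.png

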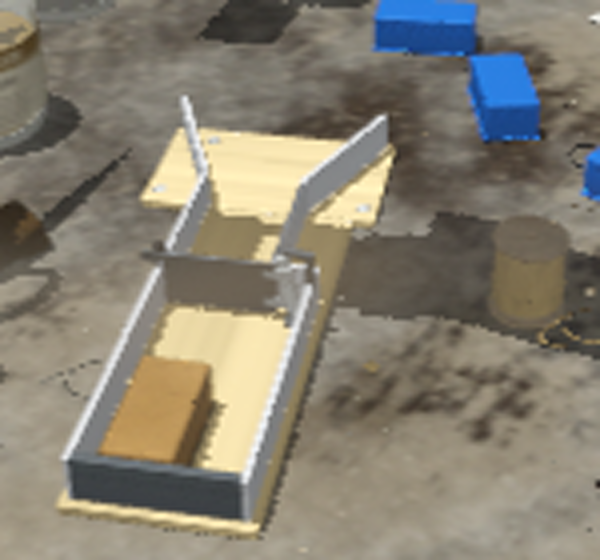

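View pics/scene8.png

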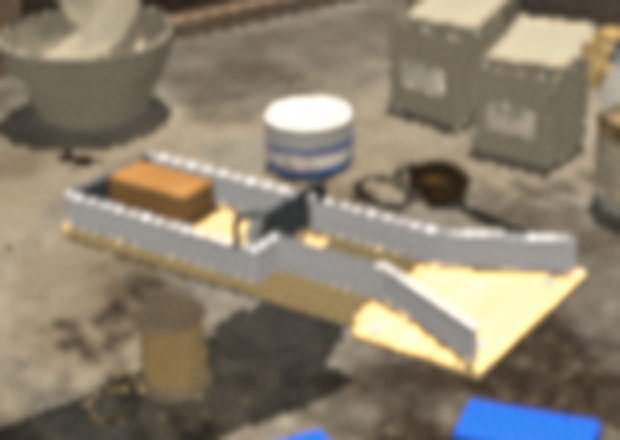

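The flap is shut across the lane (wrist row about 142). The block lies flat against the stop, and the bystanders look unmoved.

Run:
```python
from h import *
ctrl.close_job()
```

```text
the job is handed in; nothing more can be done
```

I pushed the cork block with nearly shut fingertips up the lane, through the flap and against the end stop. I then eased off 5 mm, lifted the fingers straight up and handed the job in at about 10 s; no verdict was reported.

**Last checks:**
- **Block:** the wrist, side and scene pictures show it lying flat at the stop. Its centre was at about x = 0.108 m when I stopped pushing, worked out from the tool's position. The contact force at the stop was about 4 N.
- **Flap:** it is shut across the lane behind the block, with the fingers well clear above.
- **Bystanders:** the spool and pot look unmoved by eye. I never picked out the wax for certain, but the arm touched nothing beside the chute.

**Disagreements:** single measurements of the chute were up to about 6 mm off the fitted position, and the wrist view showed it about 2 mm to the right. I corrected for that before pushing. One early move call was refused because I left out some row keys; nothing moved.

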